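# Set the portion wheel and start the coffee

## Robot

A 6-joint arm with a two-finger parallel gripper is mounted at the origin on the work surface. World frame = base frame: x ahead of the robot, y to its left, z up, the work surface at z = 0. Lengths are in m, angles in rad, forces in N, time in s.
With the tool pointing down it reaches from about 0.25 to 0.775 m from the base axis. Payload 8.9 kg.
Tool frame: the origin (TCP) lies between the finger pads; the fingertips stand 14 mm ahead of it and the grasp point (between the pads) lies 5 mm behind it; z points along the fingers, y is the line along which they close (so a half turn about z gives the same grasp; the last joint's range is limited). The gripper opens to 85 mm and grips with 20 to 120 N. Pads are 22 mm wide; open, the fingers measure 114 mm over their backs; the gripper's body (76 mm by 85 mm) begins 54 mm behind the grasp point. The pads swing forward as they close: fully open they stand 13 mm farther back than shut.
Start: joints at [-1.453, 0.291, -0.153, 1.127, 0, 1.431], TCP at [0.133, -0.508, 0.245] pointing down, gripper open.
Joint ranges: [-2.52, 2.52], [-0.91, 1.74], [-1.3, 1.37], [-1.96, 2.02], [-1.52, 1.47], [-3.14, 3.14]. Speed limits (rad/s): [2.22, 2.22, 2.79, 3.14, 3.14, 3.14].

## Interface

Orientations are given as a unit quaternion [x, y, z, w].
In Python, from rig import get_obs, viewer, ticket gives the robot as it stands.
- The arm moves only by the tool servo_tool, never from a script. Its argument "increments" is a list that holds one entry, the list of rows, each a list of 7 numbers: the shift along the tool's x, y, z in m, then the turn, a rotation vector about the tool's x, y, z in degrees, then the closure, from 0 (fully open) to 1 (shut). In form: [[[tx, ty, tz, ax, ay, az, grip], ...]]. A call has 1 to 12 rows; each row is the pose to reach, as a shift and turn from the pose commanded when the call began, along the tool's axes at that moment; what a row does not reach only later rows make up. A row lasts 1/12 s, in which the tool goes at most 41.7 mm and 7.16 degrees, less where a joint would pass 70% of its speed; a pose out of reach is approached as far as the arm can. A call with a gripper value outside its range is refused whole. The fingers move at their own pace and stop on an object; "grip_force" is the grip in N (left out, the last holds). Time passes only in rows, so rows that repeat a pose let the fingers close. It gives the time, the measured TCP pose, the force, the opening and the grip force at its end, in the units of the state.
- get_obs(): the state, without advancing time (a new reading comes with each control period).
- viewer.read_camera(name): name is "side" or "top" or "wrist"; returns (picture, depth): 480x640x3 uint8, red, green, blue; 480x640 float32, m along the optical axis (not along the pixel's ray), 0 where there is no reading.
- viewer.get_calibration(name): a dict with "intrinsics" (3x3 intrinsics, pixels), "position" and "orientation" of the camera in the world; the wrist camera has in their place "hand_eye" (4x4, takes a point from camera to tool coordinates, whose origin is the TCP and whose axes are the flange's). Camera axes: x right, y down, z forward; pixel columns grow to the right and rows downward; lengths in m; the calibration is good to about 2 mm. A picture is of the moment at which its call begins: read the wrist's pose just before it. get_calibration takes no time and is no camera call.
- ticket.job_done(): hands the job in; it is judged then, once.
The state is a dict: "time_s": time; "joint_pos": joint angles; "qd": joint speeds; "tau": joint torques, N m; "eef_pos": TCP position; "tcp_rot": TCP orientation; "contact_force": force on the tool from outside, world axes, zero at the start; "ft_torque": the same for the moment, N m; "width": finger opening in m; "finger_force": force on a finger pad.
Only numpy, scipy, OpenCV 4.12 (cv2) and the standard library are available. Lean on these libraries where they do the work, as an engineer would, in place of code of your own. Each camera call takes 0.05 s, during which the arm holds its last target. There are 200 camera calls.

## Task

The mug is under the spout of the capsule coffee machine: with a fingertip, roll the knurled portion wheel on top of the machine until it clicks in at the orange size mark (the fourth of five), then push the brew lever fully over to the hot side (red dot) to start the coffee. Only ever start a brew with the wheel on the orange mark, and never push the lever over to the cold side (blue dot). Pick nothing up: leave the mug and everything else on the counter where it stands.

Things in the scene. Friction and masses are not known exactly. Their poses are not given: they have to be found in the camera images.
- capsule_machine: Capsule coffee machine, dark with silver trim, 150 x 325 mm, firm on the counter. Origin on the counter below the spout, at the centre of the drip tray; x runs from its front (the user's side) to its back (water tank), y to the user's left, z up. Its flat top (deck) is 255 mm up, 146 mm wide, from x = -75 to 150 mm; wheel and lever stand on the deck at y = 0.
- portion_wheel (a joint): Turn of the knurled wheel, rad, growing as its top rolls towards the machine's back (+x). It clicks into five positions: 0, 0.42, 0.84, 1.26, 1.68 (first to fifth mark; 12.6 mm of rim per click), end stops just beyond. Starts at the first, second or third (rarely poised between two). Each click holds with about 0.04 Nm (1.5 N at the rim); let go between two, it snaps into the nearer one.
- wheel_top (a point): Highest point of the wheel's rim, at mid-width, fixed to the machine at x = -25, y = 0, z = 268 mm. Dark grey, rubber-rimmed (grips well), 60 mm in diameter, 16 mm wide, its axle along the machine's y; its top stands 13 mm proud of the deck. On either side silver shoulders, 22 mm wide, lie 4 mm lower than the rim and carry the size marks.
- orange_mark (a point): The fourth size mark: a thick orange bar on both shoulders, 24 degrees behind the wheel's top. The other marks are black bars, from the shortest (first, at the front) to the longest (fifth, at the back), 24 degrees apart. This point lies on the circle of the rim between the two orange bars, fixed to the machine.
- white_line (a point): The white line across the wheel's rim that points at the size mark set (at the very top of the wheel when the third is set). Turns with the wheel.
- brew_lever (a joint): Lean of the brew lever, rad: about 0 upright (off, the start), +0.5 fully over to the right as seen by the user (machine's -y, red dot: hot), -0.5 fully over to the left (+y, blue dot: cold). Stops at both ends; it stays where it is left, held by friction of about 0.05 Nm.
- lever_tip (a point): Top end of the brew lever, moves with it: an aluminium paddle with a dark red band near its top, 24 mm along the machine's x and 12 mm thick, standing 43 mm above the deck. It leans about an axis along the machine's x that lies 48 mm below this point (5 mm below the deck's surface), at x = 75, y = 0 mm in the machine's frame.
- mug: A white mug, 76 mm across and 88 mm high, standing on the drip tray under the spout. Origin at the centre of its underside.
- sachet_holder: A black holder of sugar sachets, 75 x 150 mm, 81 mm high. Origin at the centre of its underside; stands near the machine, to be left alone.
- paper_cups: A stack of white paper cups, upside down, 74 mm across, 85 mm high. Origin at the centre of its underside; stands near the machine, to be left alone.
- sweetener: A white sweetener bottle, 48 mm across, 105 mm high. Origin at the centre of its underside; stands near the machine, to be left alone.
- small_cup: An off-white ceramic cup without a handle, 64 mm across, 75 mm high. Origin at the centre of its underside; stands near the machine, to be left alone.
- capsule_tray: A white open tray holding six coffee capsules, 170 x 120 mm, about 34 mm high. Origin at the centre of its underside; stands near the machine, to be left alone.
- capsule: A loose red coffee capsule standing on its wide rim, 53 mm across, 30 mm high. Origin at the centre of its underside; stands near the machine, to be left alone.
- teaspoon: A steel teaspoon, 140 mm long, lying flat. Origin at the centre of its underside; stands near the machine, to be left alone.

How it is judged:
By the outcome, as a careful person would: the job done as asked, in the order asked, and still so for the second after the job is handed in, with the robot touching nothing.
It also fails if it takes over 48 s, if anything falls off the work surface, if the arm or the gripper's body presses on something with over 40 N, if the wrist force passes 120 N, or if a joint passes its speed limit or range.

## Working session

There is one attempt and no reset: what is moved stays moved. The work goes in short steps, Python scripts to look and compute and a tool call to move; the robot and the scene stay as the last step left them, time stands still between calls to the robot, and variables do not carry over. Pictures are saved under pics/ and viewed, at most 10 in all, crops included, and the job is handed in when it is done.

Besides the shell and the picture viewer there is one more tool, called after ">>>" as name([rows], argument=value, ...), one row to a line, values as JSON. servo_tool: Moves the arm, as the interface text tells. Its arguments: {"type":"object","properties":{"increments":{"type":"array"},"grip_force":{"type":"number"}},"required":["increments"]}

```bash
mkdir -p pics; ls; cat > h.py <<'E'
import numpy as np, cv2
from rig import get_obs, viewer, ticket
from scipy.spatial.transform import Rotation as R
def cam(n,o=None):
    c=viewer.get_calibration(n); K=np.array(c["intrinsics"])
    if n=="wrist":
        H=np.array(c["hand_eye"]); T=np.eye(4); T[:3,:3]=R.from_quat(o["tcp_rot"]).as_matrix(); T[:3,3]=o["eef_pos"]; M=T@H
        return K,M[:3,:3],M[:3,3]
    q=np.array(c["orientation"]); 
    return K,(R.from_quat(q).as_matrix() if q.size==4 else q),np.array(c["position"])
def ray(C,u,v):
    K,Rm,p=C; d=Rm@np.linalg.solve(K,[u,v,1.]); return p,d
def onz(C,u,v,z):
    p,d=ray(C,u,v); return p+d*(z-p[2])/d[2]
def proj(C,P):
    K,Rm,p=C; a=K@(Rm.T@(np.array(P)-p)); return a[:2]/a[2]
def pt(C,u,v,dep):
    p,d=ray(C,u,v); return p+d*dep
E
python3 - <<'E'
from h import *
o=get_obs(); print({k:np.round(v,3) for k,v in o.items()})
for n in("top","side"):
    im,d=viewer.read_camera(n); cv2.imwrite(f"pics/{n}.png",im[:,:,::-1]); np.save(n+"_d.npy",d); C=cam(n); print(n,C[2],C[1][:,2])
E
```

```text
pics
{'time_s': np.float64(0.0), 'joint_pos': array([-1.453,  0.291, -0.154,  1.127,  0.   ,  1.432]), 'qd': array([-0.   , -0.001,  0.   , -0.001,  0.001,  0.   ]), 'tau': array([-0.0000e+00, -5.3714e+01,  3.3138e+01,  1.6000e-02, -0.0000e+00,
        0.0000e+00]), 'eef_pos': array([ 0.133, -0.507,  0.245]), 'tcp_rot': array([ 0.992,  0.128,  0.   , -0.001]), 'contact_force': array([-0.351,  0.74 , -0.43 ]), 'ft_torque': array([ 0.049,  0.016, -0.022]), 'finger_force': np.float64(0.0), 'width': np.float64(0.085)}
top [0.53390363 0.05769324 1.2334155 ] [ 0.03317176 -0.00748725 -0.99942162]
side [0.04883646 0.75867782 1.09913162] [ 0.39900651 -0.54887449 -0.73452747]
```

View pics/top.png

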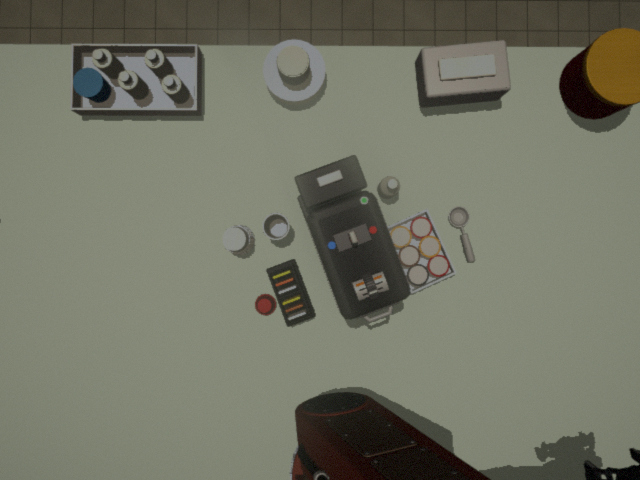

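View pics/side.png

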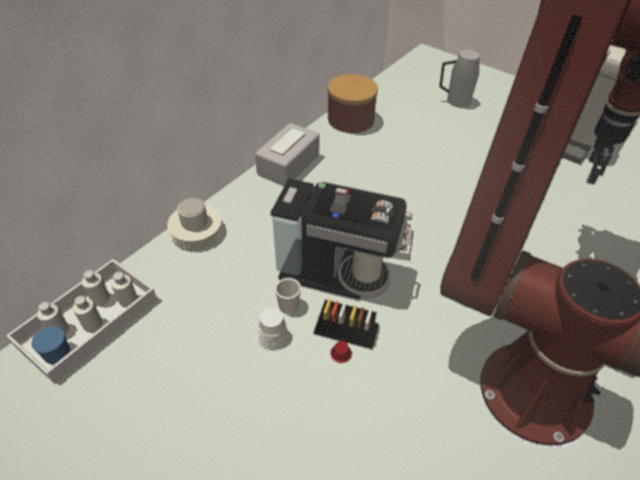

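The top view shows the machine with its wheel near (371,285), lever near (352,237), red dot (374,230) and blue dot (332,245). The side view agrees: wheel at (382,212), lever at (341,200).

```bash
python3 - <<'E'
from h import *
im=cv2.imread("pics/top.png"); C=cam("top"); d=np.load("top_d.npy")
hsv=cv2.cvtColor(im,cv2.COLOR_BGR2HSV)
x0,y0,x1,y1=300,190,415,330
def mask(lo,hi):
    m=cv2.inRange(hsv,lo,hi); k=np.zeros_like(m); k[y0:y1,x0:x1]=m[y0:y1,x0:x1]; return k
ms={"red":mask((0,120,60),(8,255,255))|mask((172,120,60),(180,255,255)),"blue":mask((100,120,60),(130,255,255)),"green":mask((45,40,80),(90,255,255)),"orange":mask((8,110,80),(22,255,255)),"bright":mask((0,0,130),(180,60,255))}
for n,m in ms.items():
    k,_,s,c=cv2.connectedComponentsWithStats(m)
    for i in range(1,k):
        if s[i,4]>2: print(n,s[i],c[i].round(1),onz(C,*c[i],.256).round(4), pt(C,*c[i],d[int(c[i][1]),int(c[i][0])]).round(3))
cr=im[y0:y1,x0:x1]; cv2.imwrite("pics/crop.png",cv2.resize(cr,None,fx=4.2,fy=4.2,interpolation=cv2.INTER_CUBIC))
E
```

```text
red [369 226   8   8  51] [372.4 229.5] [ 0.5781 -0.0452  0.256 ] [ 0.578 -0.045  0.254]
red [411 229   4   7   8] [412.2 232.2] [ 0.573  -0.1228  0.256 ] [ 0.582 -0.164  0.031]
blue [328 242   8   7  43] [331.3 244.9] [0.5479 0.0349 0.256 ] [0.548 0.035 0.254]
green [361 198   6   5  25] [363.8 199.9] [ 0.6359 -0.0284  0.256 ] [ 0.636 -0.028  0.258]
orange [396 226   7   2   7] [399.  226.3] [ 0.5846 -0.097   0.256 ] [ 0.596 -0.133  0.031]
orange [391 228   4   5   6] [392.7 229.8] [ 0.5776 -0.0847  0.256 ] [ 0.589 -0.12   0.011]
orange [408 230   4   9  16] [409.9 233.3] [ 0.571  -0.1183  0.256 ] [ 0.579 -0.158  0.034]
orange [405 240   5   6  10] [407.6 243.1] [ 0.5519 -0.1137  0.256 ] [ 0.556 -0.152  0.036]
orange [395 245   9   3  14] [399.2 246.1] [ 0.5459 -0.0974  0.256 ] [ 0.549 -0.133  0.029]
orange [374 275   8   5  20] [377.2 277.1] [ 0.4857 -0.0543  0.256 ] [ 0.486 -0.053  0.264]
orange [356 282   8   4  20] [359.6 283.6] [ 0.473  -0.0203  0.256 ] [ 0.474 -0.02   0.264]
orange [300 304   3   3   6] [300.8 305.2] [0.4312 0.0935 0.256 ] [0.413 0.1   0.081]
bright [369 190  
[... 931 characters left out ...]
[405.1 270.1] [ 0.4994 -0.1087  0.256 ] [ 0.49  -0.152  0.002]
bright [375 276  10   7  32] [380.2 279.6] [ 0.481  -0.0602  0.256 ] [ 0.481 -0.059  0.265]
bright [355 285  10   7  33] [358.8 287.6] [ 0.4653 -0.0187  0.256 ] [ 0.466 -0.018  0.264]
bright [410 286   3   3   6] [411.  287.2] [ 0.4664 -0.1201  0.256 ] [ 0.449 -0.166  0.002]
bright [411 290   4   3   5] [412.2 291. ] [ 0.459  -0.1224  0.256 ] [ 0.442 -0.164  0.029]
bright [372 294  43  36 683] [401.9 317.2] [ 0.4083 -0.1023  0.256 ] [ 0.375 -0.144 -0.002]
bright [300 313   5   3   8] [301.6 313.6] [0.4149 0.0919 0.256 ] [0.394 0.098 0.083]
bright [370 318  15   7  30] [377.1 321.2] [ 0.4005 -0.0541  0.256 ] [ 0.365 -0.084 -0.003]
```

View pics/crop.png

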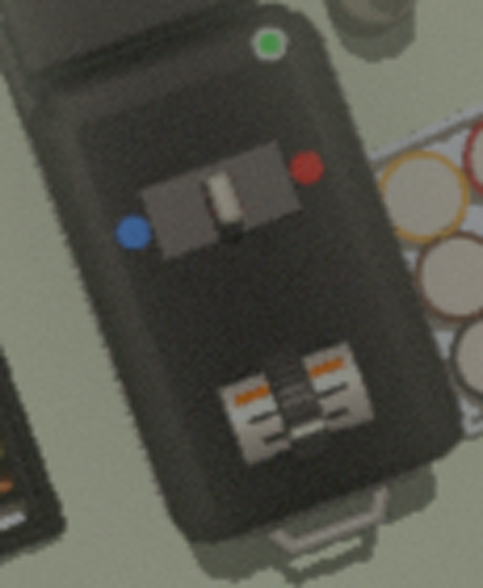

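```bash
cat >> h.py <<'E'
yd=np.array([.5479-.5781,.0349+.0452]); yd/=np.linalg.norm(yd)
ym=np.r_[yd,0]; xm=np.array([yd[1],-yd[0],0]); L0=np.array([.5630,-.00515,0]); ORI=L0-.075*xm
def m2w(p): return ORI+p[0]*xm+p[1]*ym+np.array([0,0,p[2]])
def w2m(P): q=np.array(P)-ORI; return np.array([q@xm,q@ym,q[2]])
def totool(o,P): return R.from_quat(o["tcp_rot"]).as_matrix().T@(np.array(P)-o["eef_pos"])
E
python3 - <<'E'
from h import *
print(np.round(viewer.get_calibration("wrist")["hand_eye"],3).tolist(), viewer.get_calibration("wrist")["intrinsics"])
C=cam("top"); print("yaw",np.degrees(np.arctan2(xm[1],xm[0])),m2w([-.025,0,.268]))
for z in(.264,.268): print(z,w2m(onz(C,373,292.4,z)).round(4), w2m(onz(C,369.8,281,z)).round(4))
for p in([.075,0,.298],[-.025,0,.268]): print(proj(C,m2w(p)), proj(cam("side"),m2w(p)))
o=get_obs(); print(np.degrees(np.arctan2(*R.from_quat(o["tcp_rot"]).as_matrix()[[1,0],0])),totool(o,m2w([-.025,0,.40])))
E
```

```text
[[-0.0, -0.959, -0.285, 0.072], [1.0, -0.0, 0.0, -0.001], [-0.0, -0.285, 0.959, -0.128], [0.0, 0.0, 0.0, 1.0]] [[402.20357299   0.         320.54260956]
 [  0.         402.20357299 248.48595179]
 [  0.           0.           1.        ]]
yaw 20.65788338601771 [ 0.46942964 -0.04042871  0.268     ]
0.264 [-3.86e-02 -2.00e-04  2.64e-01] [-0.016  -0.0021  0.264 ]
0.268 [-3.82e-02  1.00e-04  2.68e-01] [-0.0157 -0.0018  0.268 ]
[353.30506332 236.55870111] [340.42507402 187.72313579]
[370.62105919 285.90747914] [381.88349502 206.38065114]
14.714099185951817 [ 0.44373607 -0.36648444 -0.15468891]
```

>>> servo_tool([
  [[0, 0, -0.04, 0, 0, 0, 1], [0, 0, -0.08, 0, 0, 0, 1], [0, 0, -0.125, 0, 0, 0, 1], [0.03, -0.02, -0.125, 0, 0, -1, 1], [0.06, -0.05, -0.125, 0, 0, -2, 1], [0.09, -0.08, -0.125, 0, 0, -3, 1], [0.12, -0.11, -0.125, 0, 0, -4, 1], [0.15, -0.14, -0.125, 0, 0, -5, 1], [0.18, -0.17, -0.125, 0, 0, -5.9, 1], [0.21, -0.2, -0.125, 0, 0, -5.9, 1], [0.24, -0.23, -0.125, 0, 0, -5.9, 1], [0.27, -0.26, -0.125, 0, 0, -5.9, 1]],
])

```text
time_s: 1.1
eef_pos: [0.3257, -0.191, 0.3703]
tcp_rot: [0.984, 0.179, 0.0, 0.0]
contact_force: [1.7, -0.6, -0.6]
width: -0.0001
finger_force: 0.0
```

```bash
cat > s.py <<'E'
from h import *
import sys
o=get_obs(); Rm=R.from_quat(o["tcp_rot"]).as_matrix()
print(o["time_s"],o["eef_pos"].round(4),"mach",w2m(o["eef_pos"]).round(4),"yaw",np.degrees(np.arctan2(Rm[1,0],Rm[0,0])).round(2),"F",o["contact_force"].round(2),"w",o["width"])
for a in sys.argv[1:]:
    p=eval(a); print(p,"->tool",totool(o,m2w(p)).round(4))
E
python3 s.py "[-.055,0,.37]"
```

```text
1.1 [ 0.3257 -0.191   0.3703] mach [-0.2126 -0.0902  0.3703] yaw 20.58 F [ 1.7  -0.65 -0.61] w -0.00014636236833610796
[-0.055, 0, 0.37] ->tool [ 0.1575 -0.0904  0.0003]
```

>>> servo_tool([
  [[0.035, -0.02, 0, 0, 0, 0, 1], [0.07, -0.04, 0, 0, 0, 0, 1], [0.105, -0.06, 0, 0, 0, 0, 1], [0.14, -0.08, 0, 0, 0, 0, 1], [0.155, -0.087, 0, 0, 0, 0, 1], [0.155, -0.087, 0, 0, 0, 0, 1], [0.155, -0.087, 0, 0, 0, 0, 1]],
])

```text
time_s: 1.68
eef_pos: [0.4399, -0.0562, 0.3698]
tcp_rot: [0.984, 0.18, -0.001, -0.0]
contact_force: [-0.1, -0.6, -0.0]
width: -0.0002
finger_force: 0.0
```

```bash
cat > w.py <<'E'
from h import *
import sys
o=get_obs(); C=cam("wrist",o); im,d=viewer.read_camera("wrist"); im=im[:,:,::-1].copy()
cv2.imwrite(f"pics/{sys.argv[1]}.png",im); np.save("w_d.npy",d)
hsv=cv2.cvtColor(im,cv2.COLOR_BGR2HSV)
for n,p in (("wheeltop",[-.025,0,.268]),("levertip",[.075,0,.298])): print(n,proj(C,m2w(p)).round(1))
for n,ms,z in (("red",[((0,120,50),(7,255,255)),((172,120,50),(180,255,255))],.256),("blue",[((100,120,50),(130,255,255))],.256),("orange",[((8,110,60),(22,255,255))],.261)):
    m=sum(cv2.inRange(hsv,*q) for q in ms); k,_,s,c=cv2.connectedComponentsWithStats(m)
    for i in range(1,k):
        P=w2m(onz(C,*c[i],z))
        if s[i,4]>40 and abs(P[1])<.07 and -.06<P[0]<.15: print(n,s[i],c[i].round(1),P.round(4))
# white line along machine centre plane: brightness down the wheel's rim
E
python3 s.py; python3 w.py w1
```

```text
1.6833 [ 0.4399 -0.0562  0.3698] mach [-0.0582 -0.0044  0.3698] yaw 20.75 F [-0.08 -0.64 -0.01] w -0.00022392393298695568
wheeltop [314.8 199.2]
levertip [313.2 -18.4]
red [381   0  28  27 641] [394.5  11.9] [ 0.0738 -0.0427  0.256 ]
blue [220   0  28  26 627] [233.5  11.6] [0.0738 0.0433 0.256 ]
orange [269 176  28   9 227] [282.4 179.6] [-0.0147  0.019   0.261 ]
orange [332 176  28   9 244] [345.8 179.9] [-0.0148 -0.0181  0.261 ]
```

View pics/w1.png

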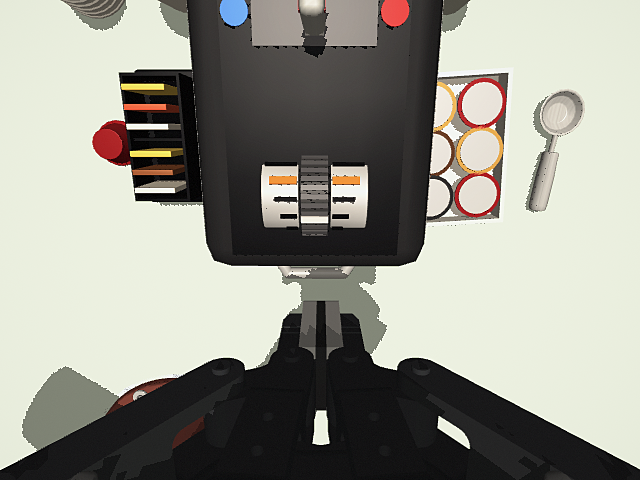

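The wrist view matches the machine frame to under 1 mm. The orange bars are at row 180, and the white line at (314,219) lines up with the second mark (row 215). The wheel therefore needs two clicks.

```bash
python3 s.py "[-.033,0,.300]" "[-.033,0,.282]"
```

```text
1.7333 [ 0.4395 -0.0569  0.37  ] mach [-0.0588 -0.0049  0.37  ] yaw 20.67 F [-0.5 -0.1  0.4] w -5.376057987225179e-05
[-0.033, 0, 0.3] ->tool [ 0.0259 -0.0048  0.0699]
[-0.033, 0, 0.282] ->tool [ 0.0259 -0.0048  0.0879]
```

>>> servo_tool([
  [[0.01, -0.005, 0.03, 0, 0, 0, 1], [0.026, -0.005, 0.06, 0, 0, 0, 1], [0.026, -0.005, 0.075, 0, 0, 0, 1], [0.026, -0.005, 0.08, 0, 0, 0, 1], [0.026, -0.005, 0.083, 0, 0, 0, 1], [0.026, -0.005, 0.083, 0, 0, 0, 1]],
])

```text
time_s: 2.23
eef_pos: [0.462, -0.0439, 0.2877]
tcp_rot: [0.984, 0.178, 0.0, 0.0]
contact_force: [-0.2, 0.3, 0.8]
width: 0.0001
finger_force: 0.0
```

```bash
python3 s.py "[-.033,0,.282]"
```

```text
2.2333 [ 0.462  -0.0439  0.2877] mach [-0.0332 -0.0006  0.2877] yaw 20.54 F [-0.19  0.26  0.76] w 0.00012315166132068875
[-0.033, 0, 0.282] ->tool [ 0.0002 -0.0007  0.0057]
```

>>> servo_tool([
  [[0, 0, 0.003, 0, 0, 0, 1], [0, 0, 0.005, 0, 0, 0, 1], [0, 0, 0.006, 0, 0, 0, 1], [0, 0, 0.006, 0, 0, 0, 1]],
])

```text
time_s: 2.57
eef_pos: [0.4627, -0.0434, 0.282]
tcp_rot: [0.984, 0.179, 0.001, 0.0]
contact_force: [-1.5, -1.0, 1.9]
width: -0.0002
finger_force: 1.1
```

>>> servo_tool([
  [[0, 0, 0.0005, 0, 0, 0, 1], [0, 0, 0.001, 0, 0, 0, 1], [0, 0, 0.001, 0, 0, 0, 1]],
])

```text
time_s: 2.82
eef_pos: [0.4631, -0.0433, 0.2818]
tcp_rot: [0.984, 0.179, 0.001, 0.001]
contact_force: [-2.5, 0.7, 10.6]
width: 0.0
finger_force: 5.7
```

>>> servo_tool([
  [[0.002, 0, 0, 0, 0, 0, 1], [0.004, 0, 0, 0, 0, 0, 1], [0.006, 0, 0, 0, 0, 0, 1], [0.008, 0, 0, 0, 0, 0, 1], [0.01, 0, 0, 0, 0, 0, 1], [0.012, 0, 0, 0, 0, 0, 1], [0.013, 0, 0, 0, 0, 0, 1], [0.013, 0, 0, 0, 0, 0, 1]],
])

```text
time_s: 3.48
eef_pos: [0.4756, -0.0386, 0.2818]
tcp_rot: [0.984, 0.179, 0.001, 0.001]
contact_force: [-1.5, 0.7, 11.4]
width: 0.0002
finger_force: 5.8
```

```bash
python3 s.py
```

```text
3.4833 [ 0.4756 -0.0386  0.2818] mach [-0.0186 -0.0005  0.2818] yaw 20.63 F [-1.5   0.73 11.44] w 0.0001972124757774512
```

Lift, step back, and look at the wheel.

>>> servo_tool([
  [[0.013, 0, -0.01, 0, 0, 0, 1], [0, 0, -0.035, 0, 0, 0, 1], [-0.022, 0, -0.07, 0, 0, 0, 1], [-0.04, 0, -0.089, 0, 0, 0, 1], [-0.04, 0, -0.089, 0, 0, 0, 1], [-0.04, 0, -0.089, 0, 0, 0, 1]],
])

```text
time_s: 3.98
eef_pos: [0.4374, -0.053, 0.3705]
tcp_rot: [0.984, 0.179, 0.001, 0.001]
contact_force: [0.8, -0.2, -0.7]
width: 0.0001
finger_force: 0.0
```

```bash
cat >> w.py <<'E'
best=[]
for a in np.arange(-60,70,2):
    t=np.radians(a); vs=[]
    for y in np.linspace(-.004,.004,9):
        u,v=proj(C,m2w([-.025+.030*np.sin(t),y,.238+.030*np.cos(t)])).round().astype(int)
        if 0<=u<640 and 0<=v<480: vs.append(im[v,u].mean())
    best.append((a,np.mean(vs) if vs else 0))
print("bright angles",[(int(a),int(b)) for a,b in best if b>140])
E
python3 s.py; python3 w.py w2; python3 - <<'E'
import cv2; im=cv2.imread("pics/w2.png"); cv2.imwrite("pics/w2c.png",cv2.resize(im[0:280,220:420],None,fx=2,fy=2))
E
```

```text
3.9833 [ 0.4374 -0.053   0.3705] mach [-0.0594 -0.0005  0.3705] yaw 20.57 F [ 0.78 -0.24 -0.73] w 7.092169781471632e-05
wheeltop [321.  197.5]
levertip [320.9 -20. ]
red [386   0  29  25 603] [400.2  11. ] [ 0.0736 -0.0427  0.256 ]
blue [226   0  28  25 601] [239.8  11. ] [0.0737 0.0434 0.256 ]
orange [275 174  28   9 225] [288.5 178.5] [-0.0149  0.019   0.261 ]
orange [338 175  28   8 220] [351.7 178.5] [-0.0149 -0.0181  0.261 ]
bright angles [(-4, 255), (-2, 245), (0, 246), (2, 253), (6, 166), (8, 166), (16, 145), (18, 140)]
```

View pics/w2c.png

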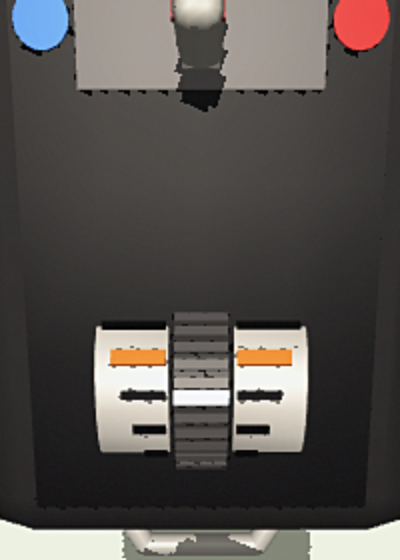

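The white line is now in line with the third mark (crop row 397), at the very top of the wheel. I'll repeat the stroke once more.

>>> servo_tool([
  [[0.01, 0, 0.03, 0, 0, 0, 1], [0.027, 0, 0.06, 0, 0, 0, 1], [0.027, 0, 0.08, 0, 0, 0, 1], [0.027, 0, 0.085, 0, 0, 0, 1], [0.027, 0, 0.088, 0, 0, 0, 1], [0.027, 0, 0.089, 0, 0, 0, 1], [0.027, 0, 0.089, 0, 0, 0, 1]],
])

```text
time_s: 4.62
eef_pos: [0.4631, -0.0421, 0.2816]
tcp_rot: [0.984, 0.179, 0.001, -0.001]
contact_force: [-3.2, 5.0, 20.5]
width: 0.0001
finger_force: 9.8
```

>>> servo_tool([
  [[0.002, 0, 0, 0, 0, 0, 1], [0.004, 0, 0, 0, 0, 0, 1], [0.006, 0, 0, 0, 0, 0, 1], [0.008, 0, 0, 0, 0, 0, 1], [0.01, 0, 0, 0, 0, 0, 1], [0.012, 0, 0, 0, 0, 0, 1], [0.013, 0, 0, 0, 0, 0, 1], [0.013, 0, 0, 0, 0, 0, 1]],
])

```text
time_s: 5.28
eef_pos: [0.4755, -0.0374, 0.2817]
tcp_rot: [0.984, 0.179, 0.001, -0.001]
contact_force: [-2.3, 6.4, 18.9]
width: -0.0004
finger_force: 9.8
```

>>> servo_tool([
  [[0, 0, -0.01, 0, 0, 0, 1], [-0.013, 0, -0.035, 0, 0, 0, 1], [-0.035, 0, -0.07, 0, 0, 0, 1], [-0.04, 0, -0.089, 0, 0, 0, 1], [-0.04, 0, -0.089, 0, 0, 0, 1], [-0.04, 0, -0.089, 0, 0, 0, 1]],
])

```text
time_s: 5.78
eef_pos: [0.4375, -0.0527, 0.3695]
tcp_rot: [0.984, 0.179, 0.001, 0.0]
contact_force: [1.2, -0.1, -0.6]
width: 0.0004
finger_force: 0.0
```

```bash
python3 w.py w3; python3 - <<'E'
import cv2; im=cv2.imread("pics/w3.png"); cv2.imwrite("pics/w3c.png",cv2.resize(im[0:280,220:420],None,fx=2,fy=2))
E
python3 s.py "[.073,.045,.34]" "[.073,.045,.300]"
```

```text
wheeltop [321.5 197.9]
levertip [321.7 -20.6]
red [388   0  28  25 603] [401.3  10.9] [ 0.0734 -0.0427  0.256 ]
blue [226   0  29  25 595] [240.3  10.9] [0.0735 0.0433 0.256 ]
orange [275 175  28   8 221] [288.7 178.5] [-0.0147  0.0192  0.261 ]
orange [339 175  28   8 224] [352.5 178.5] [-0.0148 -0.0181  0.261 ]
bright angles [(10, 178), (12, 171), (14, 150), (20, 248), (22, 246), (24, 245), (26, 255)]
5.8333 [ 0.4373 -0.0525  0.3685] mach [-0.0594  0.      0.3685] yaw 20.61 F [0.48 0.92 0.18] w -3.617335759973574e-05
[0.073, 0.045, 0.34] ->tool [ 0.1323 -0.0451  0.0285]
[0.073, 0.045, 0.3] ->tool [ 0.1324 -0.045   0.0685]
```

View pics/w3c.png

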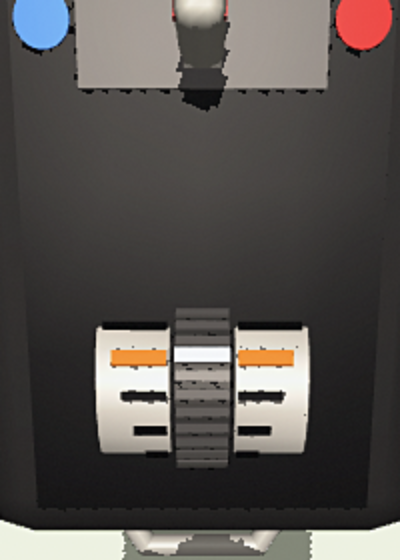

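The wheel is set on orange: the white line (crop row 355) lies between the orange bars (row 357), at 23°. Next is the lever, approached from the blue side without touching it; first I'll check the tank height.

```bash
python3 - <<'E'
from h import *
C=cam("top"); d=np.load("top_d.npy")
for u,v in((330,180),(345,170),(320,195)): print(w2m(pt(C,u,v,d[v,u])).round(3))
E
```

```text
[0.195 0.    0.251]
[ 0.204 -0.035  0.245]
[0.175 0.029 0.242]
```

>>> servo_tool([
  [[0.03, -0.01, 0, 0, 0, 0, 1], [0.06, -0.02, 0, 0, 0, 0, 1], [0.09, -0.03, 0, 0, 0, 0, 1], [0.12, -0.04, 0, 0, 0, 0, 1], [0.134, -0.04, 0, 0, 0, 0, 1], [0.134, -0.04, 0, 0, 0, 0, 1], [0.134, -0.04, 0, 0, 0, 0, 1]],
])

```text
time_s: 6.42
eef_pos: [0.5483, 0.0326, 0.367]
tcp_rot: [0.984, 0.18, -0.002, -0.0]
contact_force: [-0.2, -0.2, 0.3]
width: -0.0002
finger_force: 0.0
```

```bash
python3 s.py "[.075,.038,.292]"
```

```text
6.4167 [0.5483 0.0326 0.367 ] mach [0.0746 0.0405 0.367 ] yaw 20.69 F [-0.24 -0.2   0.34] w -0.0002332817725573344
[0.075, 0.038, 0.292] ->tool [0.0007 0.0026 0.075 ]
```

>>> servo_tool([
  [[0, 0, 0.03, 0, 0, 0, 1], [0, 0, 0.055, 0, 0, 0, 1], [0, 0, 0.07, 0, 0, 0, 1], [0, 0, 0.074, 0, 0, 0, 1], [0, 0, 0.074, 0, 0, 0, 1], [0, 0, 0.074, 0, 0, 0, 1]],
])

```text
time_s: 6.92
eef_pos: [0.5483, 0.0316, 0.296]
tcp_rot: [0.984, 0.179, 0.0, 0.0]
contact_force: [0.4, 0.4, 0.2]
width: 0.0
finger_force: 0.0
```

```bash
python3 s.py "[.075,.013,.292]" "[.075,0,.292]"
```

```text
6.9167 [0.5483 0.0316 0.296 ] mach [0.0742 0.0396 0.296 ] yaw 20.59 F [0.41 0.43 0.16] w 3.990125060047849e-05
[0.075, 0.013, 0.292] ->tool [0.0008 0.0266 0.004 ]
[0.075, 0, 0.292] ->tool [0.0008 0.0396 0.004 ]
```

>>> servo_tool([
  [[0, 0.01, 0.003, 0, 0, 0, 1], [0, 0.02, 0.003, 0, 0, 0, 1], [0, 0.024, 0.003, 0, 0, 0, 1], [0, 0.027, 0.003, 0, 0, 0, 1], [0, 0.03, 0.003, 0, 0, 0, 1], [0, 0.032, 0.003, 0, 0, 0, 1], [0, 0.034, 0.003, 0, 0, 0, 1], [0, 0.036, 0.003, 0, 0, 0, 1], [0, 0.036, 0.003, 0, 0, 0, 1]],
])

```text
time_s: 7.67
eef_pos: [0.5612, -0.002, 0.2921]
tcp_rot: [0.984, 0.179, -0.0, 0.0]
contact_force: [0.1, -0.5, 0.6]
width: 0.0003
finger_force: 0.0
```

```bash
python3 s.py
```

```text
7.6667 [ 0.5612 -0.002   0.2921] mach [0.0744 0.0036 0.2921] yaw 20.61 F [ 0.13 -0.53  0.55] w 0.00027043910906227405
```

>>> servo_tool([
  [[0, 0.001, 0, 0, 0, 0, 1], [0, 0.002, 0, 0, 0, 0, 1], [0, 0.003, 0, 0, 0, 0, 1], [0, 0.004, 0, 0, 0, 0, 1]],
])

```text
time_s: 8.0
eef_pos: [0.5625, -0.0054, 0.2923]
tcp_rot: [0.984, 0.179, -0.0, -0.0]
contact_force: [-0.7, 1.8, 0.5]
width: -0.0001
finger_force: 0.6
```

```bash
python3 s.py; python3 w.py w4
```

```text
8.0 [ 0.5625 -0.0054  0.2923] mach [ 7.440e-02 -1.000e-04  2.923e-01] yaw 20.62 F [-0.71  1.82  0.49] w -0.00014410958694439612
wheeltop [322.5 497.6]
levertip [323.1 346.4]
red [402 282  35  33 884] [418.7 298.1] [ 0.0746 -0.0426  0.256 ]
red [356 311   8  23  78] [359.5 318.3] [ 0.0647 -0.0166  0.256 ]
blue [208 282  34  33 882] [224.6 297.8] [0.0748 0.0434 0.256 ]
bright angles []
```

View pics/w4.png

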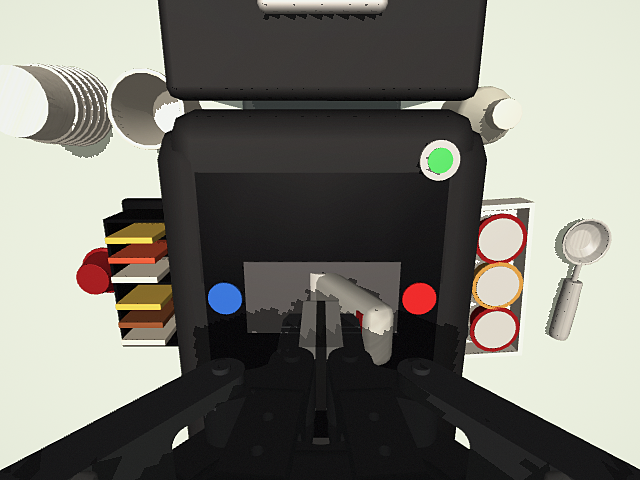

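The lever is leaning toward the red dot (tip near (378,320)). I'll push gently until it reaches its stop.

>>> servo_tool([
  [[0, 0.001, 0, 0, 0, 0, 1], [0, 0.002, 0, 0, 0, 0, 1], [0, 0.002, 0, 0, 0, 0, 1]],
])

```text
time_s: 8.3
eef_pos: [0.563, -0.0067, 0.2922]
tcp_rot: [0.984, 0.179, -0.0, -0.001]
contact_force: [-1.9, 4.8, 0.8]
width: 0.0001
finger_force: 2.3
```

>>> servo_tool([
  [[0, 0.001, 0, 0, 0, 0, 1], [0, 0.001, 0, 0, 0, 0, 1]],
])

```text
time_s: 8.47
eef_pos: [0.563, -0.0069, 0.2922]
tcp_rot: [0.984, 0.179, -0.0, -0.002]
contact_force: [-3.4, 8.4, 0.8]
width: 0.0002
finger_force: 4.1
```

>>> servo_tool([
  [[0, 0.001, 0, 0, 0, 0, 1], [0, 0.001, 0, 0, 0, 0, 1]],
])

```text
time_s: 8.63
eef_pos: [0.5631, -0.0071, 0.2922]
tcp_rot: [0.984, 0.18, -0.0, -0.002]
contact_force: [-4.3, 12.6, 1.4]
width: 0.0
finger_force: 5.9
```

The lever is on its stop: about 13 N with no further travel, at the predicted y. I'll back off, rise and check.

>>> servo_tool([
  [[0, -0.01, 0, 0, 0, 0, 1], [0, -0.025, 0, 0, 0, 0, 1], [0, -0.035, -0.01, 0, 0, 0, 1], [0, -0.035, -0.04, 0, 0, 0, 1], [0, -0.035, -0.08, 0, 0, 0, 1], [-0.03, -0.02, -0.11, 0, 0, 0, 1], [-0.06, 0, -0.12, 0, 0, 0, 1], [-0.09, 0, -0.12, 0, 0, 0, 1], [-0.1, 0, -0.12, 0, 0, 0, 1], [-0.1, 0, -0.12, 0, 0, 0, 1], [-0.1, 0, -0.12, 0, 0, 0, 1]],
])

```text
time_s: 9.55
eef_pos: [0.4705, -0.044, 0.413]
tcp_rot: [0.984, 0.179, 0.001, 0.0]
contact_force: [-0.2, 0.5, 0.8]
width: 0.0002
finger_force: 0.0
```

```bash
python3 s.py; python3 w.py w5; python3 - <<'E'
from h import *
o=get_obs();C=cam("wrist",o)
for a in(.4,.5): print(a,proj(C,m2w([.075,-.048*np.sin(a),.25+.048*np.cos(a)])).round(1))
E
```

```text
9.55 [ 0.4705 -0.044   0.413 ] mach [-0.0253 -0.0037  0.413 ] yaw 20.59 F [-0.24  0.5   0.8 ] w 0.00016047550233854683
wheeltop [316.4 235.8]
levertip [315.1  76.7]
red [338  63   4  34 127] [339.4  79.1] [ 0.0785 -0.0155  0.256 ]
red [369  73  24  25 451] [380.4  85.5] [ 0.0745 -0.0426  0.256 ]
blue [239  73  23  25 449] [250.3  85.4] [0.0746 0.0433 0.256 ]
orange [279 217  23   7 142] [289.8 219.6] [-0.0149  0.0189  0.261 ]
orange [331 217  23   7 145] [341.9 219.7] [-0.015  -0.0182  0.261 ]
bright angles [(10, 173), (12, 171), (20, 255), (22, 246), (24, 246), (26, 251)]
0.4 [348.3  78.1]
0.5 [355.6  78.6]
```

View pics/w5.png

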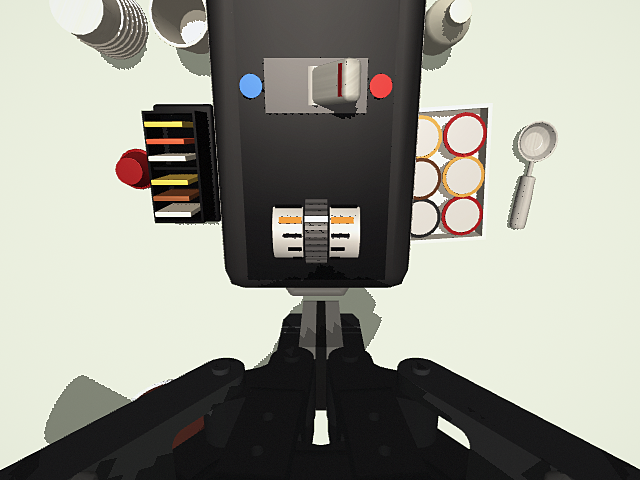

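The final view shows the lever over at the red side (tip near (352,80), band at x = 339) and the white line between the orange bars (row 219). Nothing else has moved and the robot is clear.

```bash
python3 -c "
from rig import ticket; print(ticket.job_done())"
```

```text
the job is handed in; nothing more can be done
None
```

The portion wheel is clicked in at the orange mark, the brew lever is fully over on the hot (red) side, and the job was handed in at about 9.6 s with the arm clear of everything.

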